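# Refit the filter cover of a dust-extractor box

### The job

The filter has been changed; now refit the cover of the grey filter box. Hook the cover's lip under the bridge at the box's front and push it home until you feel the posts, then swing it down and press the rear until the sprung catch snaps over it and it lies flat. Light hand force only, the plastic cracks; do not lever the catch by hand, and leave the other things on the bench where they lie.

Things in the scene. Friction and masses are not known exactly. Their poses are not given: they have to be found in the camera images.
- mount_plate: Flat metal plate 168 x 166 x 4 mm screwed to the worktop under the grey filter box; origin at worktop level under its centre, +z up, -x to the box's front (hose spigot, bridge; the side nearer the robot), +x to the catch. The box is clamped on it through slotted ears, anywhere within 14 mm to front or rear (x) of the centred place: all x values given for the box carry this unknown shift.
- rim_mid (a point): Nominal centre of the box's rim, fixed to the plate, 54 mm above the worktop (axes as the plate). The cover lies on this rim: side walls y = +-50 to 56 mm, x = -58 to +71 mm from here; front ledge x = -58 to -53 mm. While the lip is being hooked the box takes 16 N from cover or robot, no more; with the cover swung down, 35 N.
- slot_mouth (a point): Nominal place (unshifted box) of the rear lower edge of the bridge bar: x = -65 mm from the plate's origin, 61 mm above the worktop, 7 mm above the rim. The bar is 7 mm deep in x, 6 mm thick, between posts at y = +-32 to 47 mm, tops 67 mm up, rear faces level with this edge. The lip goes under it from behind, cover tilted, until the cover's shoulders meet the posts.
- front_ledge (a point): Nominal front edge of the front ledge (x = -58 mm, rim height 54 mm). The tilted cover's under side rests and pivots on it. In front of it, down to the front skirt at x = -78 mm, is an open pocket 20 mm deep; behind it the filter element's front edge lies level with the rim.
- rim_rear (a point): Nominal middle of the rear rim (x = +65 mm, 54 mm up). Two fences stand on it either side of the catch, x = +65 to 70 mm, tops 69 mm above the worktop. The cover swings down in front of them only if its shoulders are home against the posts within about 3 mm; else its rear lands on fences and catch. Sideways the lip has 3 mm of play.
- element_top (a point): Nominal middle of the rear top edge of the pleated filter element (black frame 106 x 92 mm) before closing: foam under it holds it about 5 mm above the rim here, level with the rim at its front end. It pushes the closed cover up with about 3 N.
- cover_mid (a point): Centre of the loose dark grey cover, 15 mm above its under side; +z out of its top, -x toward the lip. Plate 128 (x) x 108 (y) x 4 mm, 110 to 180 g; front edge (shoulders) x = -64 mm, rear edge +64 mm. A grip rib stands across its middle at x = 0: 12 mm thick in x, 50 mm long in y, its top 30 mm above the under side (26 mm above the plate).
- cover_lip (a point): Tip of the cover's lip, mid-width and half-way through it. The lip is a flat tongue 58 mm wide, 4 mm thick, level with the plate, standing 11.5 mm out of its front edge (tip at cover x = -75.5 mm).
- cover_press (a point): Place to press, marked by thumb ridges on the top face (cover x = +41 mm), between rib and rear edge.
- cover_rear (a point): Middle of the cover's rear edge, on its top face (cover x = +64 mm, 4 mm up).
- cover: The dark grey cover itself; origin under the centre of its plate, axes as at cover_mid.
- catch (a joint): Angle of the sprung steel catch on the box's rear: 0 upright and closed, grows as its nose is pushed back. Nose 26 mm wide, nominal x = +60 to 66 mm, flat under side 59.2 mm above the worktop, bevelled above that, its thumb tab's top 69.5 mm up and reaching back to x = +84 mm. The cover's rear edge, pressed down with 6 to 18 N, pushes it back 0.06 to 0.1 rad, then it snaps over the cover.
- sanding_block: bystander: black and grey sanding block, 110 x 58 x 30 mm
- pliers_1: bystander: red-handled combination pliers, 185 mm
- driver_1: bystander: yellow and black screwdriver, 200 mm
- c_clamp: bystander: blue C clamp, 166 x 109 x 20 mm
- adjustable_wrench: bystander: adjustable wrench, 190 mm
- tape_measure: bystander: orange tape measure, 93 x 32 x 64 mm
- spanner_2: bystander: small spanner, 129 mm

How it is judged:
By the outcome, as a careful person would: the job done as asked, in the order asked, and still so for the second after the job is handed in, with the robot touching nothing.
It also fails if it takes over 59 s, if anything falls off the work surface, if the arm or the gripper's body presses on something with over 40 N, if the wrist force passes 120 N, or if a joint passes its speed limit or range.

### The arm

A 7-joint arm with a two-finger parallel gripper is mounted at the origin on a cart in front of the work surface, level with it; the furniture and walls round the work are solid. World frame = base frame: x ahead of the robot, y to its left, z up, the work surface at z = 0. Lengths are in m, angles in rad, forces in N, time in s.
With the tool pointing down it reaches from about 0.4 to 0.9 m from the base axis. Payload 5.5 kg.
Tool frame: the origin (TCP) lies midway between the tips of the shut fingers; the grasp point (between the pads) lies 19 mm behind it; z points along the fingers, x is the direction in which the jaws open and shut, and the axes are right-handed (so a half turn about z gives the same grasp; the last joint's range is limited). The gripper opens to 92 mm and grips with 3 to 60 N. Pads are 19 mm wide; open, the fingers measure 130 mm over their backs; the gripper's body (75 mm by 190 mm) begins 47 mm behind the grasp point.
Start: joints at [-0.915, 0.501, -0.427, 1.55, 0.221, 1.138, -0.21], TCP at [0.249, 0.601, 0.227] pointing down, gripper open.
Joint ranges: [-2.88, 2.88], [-0.31, 2.03], [-1.54, 1.56], [0.2, 2.42], [-1.41, 4.55], [0.19, 2.02], [-2.57, 2.57]. Speed limits (rad/s): [2.57, 2.57, 3.14, 3.14, 3.14, 3.14, 3.14].

### API

Orientations are given as a unit quaternion [x, y, z, w].
In Python, from station import get_obs, get_image, close_job gives the robot as it stands.
- The arm moves only by the tool send_rows, never from a script. Its argument "targets" is a list of rows, each an object with "dp": the shift along the tool's x, y, z in cm, a list of three; "angular": the turn, a rotation vector about the tool's x, y, z in rad, a list of three. A call has 1 to 10 rows; each row is the pose to reach, as a shift and turn from the pose commanded when the call began, along the tool's axes at that moment; what a row does not reach only later rows make up. A row lasts 1/8 s, in which the tool goes at most 62.5 mm and 10.7 degrees, less where a joint would pass 70% of its speed; a pose out of reach is approached as far as the arm can. A call with a gripper value outside its range is refused whole. "hand" is the finger opening in cm, from 0 to 9.18, set as the call begins (left out, the last holds). The fingers move at their own pace and stop on an object; "force" is the grip in N (left out, the last holds). Time passes only in rows, so rows that repeat a pose let the fingers close. It gives the time, the measured TCP pose, the force and the opening at its end, in the units of the state.
- get_obs(): the state, without advancing time (a new reading comes with each control period).
- get_image(name): name is "scene" or "top" or "wrist"; returns a dict with "img" (480x640x3 uint8, red, green, blue), "fx", "fy", "cx", "cy" (pixels), "world_to_cam" (4x4, takes a point from world to camera coordinates). Camera axes: x right, y down, z forward; pixel columns grow to the right and rows downward; lengths in m; the calibration is good to about 2 mm. The wrist camera is an equidistant fisheye: a pixel r from the principal point sees the ray r / f radians off the axis. A picture is of the moment at which its call begins. There is no depth.
- close_job(): hands the job in, once; it reports no verdict.
The state is a dict: "time": time; "qpos": joint angles; "joint_velocities": joint speeds; "tau": joint torques, N m; "eef_pos": TCP position; "tool_rot": TCP orientation; "wrist_force": force on the tool from outside, world axes, zero at the start; "ft_torque": the same for the moment, N m; "finger_gap": finger opening in m.
Only numpy, scipy, OpenCV 4.12 (cv2) and the standard library are available. Lean on these libraries where they do the work, as an engineer would, in place of code of your own. Each camera call takes 0.05 s, during which the arm holds its last target. There are 200 camera calls.

## Working session

There is one attempt and no reset: what is moved stays moved. The work goes in short steps, Python scripts to look and compute and a tool call to move; the robot and the scene stay as the last step left them, time stands still between calls to the robot, and variables do not carry over. Pictures are saved under pics/ and viewed, about 8 in all and at most 12, crops included, and the job is handed in when it is done.

Besides the shell and the picture viewer there is one more tool, called as name([rows], argument=value, ...), one row to a line, values as JSON. send_rows: Moves the arm, as the interface text tells. Its arguments: {"type":"object","properties":{"targets":{"type":"array"},"hand":{"type":"number"},"force":{"type":"number"}},"required":["targets"]}

```bash
mkdir -p pics; cat > h.py <<'E'
import numpy as np, cv2
from station import get_obs, get_image
from scipy.spatial.transform import Rotation as R
def save(n,f):
    d=get_image(n); cv2.imwrite('pics/'+f+'.png',d['img'][:,:,::-1]); np.savez('pics/'+f+'.npz',**{k:d[k] for k in d}); return d
def ray(d,u,v,fish=False):
    T=np.array(d['world_to_cam']); x=(u-d['cx'])/d['fx']; y=(v-d['cy'])/d['fy']
    if fish:
        r=np.hypot(x,y); s=np.sin(r)/max(r,1e-9); c=np.array([x*s,y*s,np.cos(r)])
    else: c=np.array([x,y,1.])
    o=-T[:3,:3].T@T[:3,3]; return o,T[:3,:3].T@c
def onz(d,u,v,z,fish=False):
    o,r=ray(d,u,v,fish); return o+r*(z-o[2])/r[2]
def proj(d,p,fish=False):
    T=np.array(d['world_to_cam']); c=T[:3,:3]@np.array(p)+T[:3,3]
    if fish:
        t=np.arctan2(np.hypot(c[0],c[1]),c[2]);h=max(np.hypot(c[0],c[1]),1e-9);return d['cx']+d['fx']*t*c[0]/h,d['cy']+d['fy']*t*c[1]/h
    return d['cx']+d['fx']*c[0]/c[2],d['cy']+d['fy']*c[1]/c[2]
E
python3 - <<'E'
from h import *
print(get_obs())
for n in ['scene','top']:
    d=save(n,n+'1'); print(n,d['fx'],d['cx'],d['cy'],np.round(d['world_to_cam'],3).tolist())
E
```

```text
{'time': 0.0, 'qpos': array([-0.91479573,  0.50187598, -0.42680302,  1.55147083,  0.22082289,
        1.13831042, -0.21026401]), 'joint_velocities': array([ 3.35123879e-03,  1.01228391e-05, -5.76174715e-04,  1.71302323e-03,
        7.62415383e-04,  8.61738370e-04, -4.47742065e-04]), 'tau': array([-1.07909746e-03, -5.66582930e+01, -5.81653118e+00, -2.79126191e+01,
       -6.84230682e-02,  3.05936707e-02,  1.72346322e-04]), 'eef_pos': array([0.24856972, 0.59981453, 0.22565311]), 'tool_rot': array([ 8.31465456e-01,  5.55575553e-01, -8.46082480e-04,  5.32774090e-04]), 'wrist_force': array([ 0.35244339,  0.07504405, -0.7471448 ]), 'ft_torque': array([-0.01668953,  0.01865279,  0.0148017 ]), 'finger_gap': 0.09177319328726519}
scene 527.5796043211936 321.16895798138466 246.19441164536386 [[-0.527, -0.85, 0.012, 0.273], [-0.336, 0.195, -0.921, 0.244], [0.781, -0.49, -0.388, 1.277], [0.0, 0.0, 0.0, 1.0]]
top 463.8357792240324 314.5247272796269 237.56495454572425 [[-0.009, -1.0, -0.001, 0.01], [-0.997, 0.009, -0.079, 0.497], [0.079, -0.0, -0.997, 1.221], [0.0, 0.0, 0.0, 1.0]]
```

View pics/top1.png

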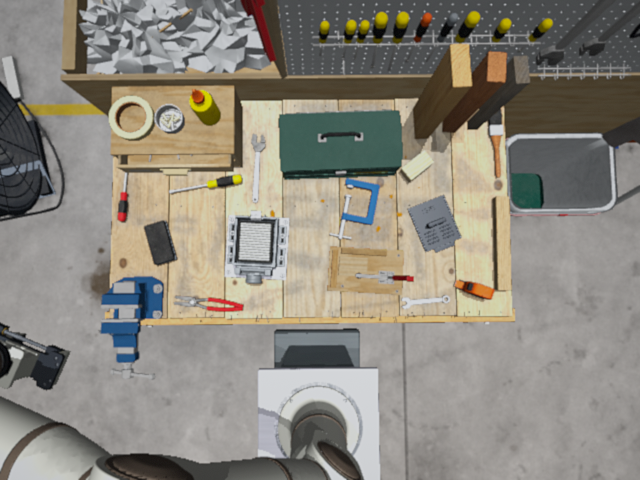

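View pics/scene1.png

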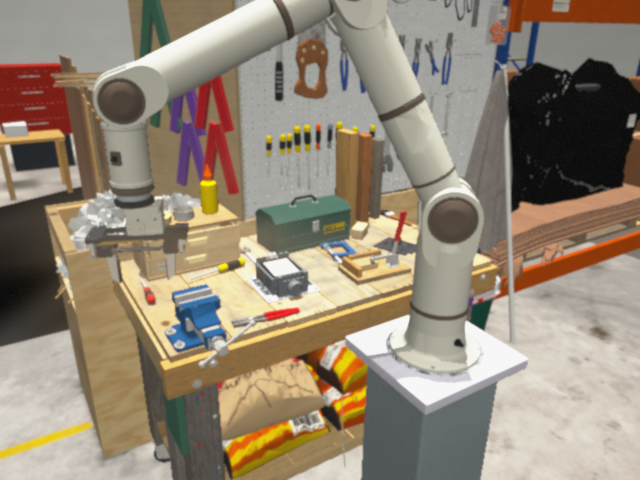

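The top view shows the box at about (257,247) with its spigot toward the robot, and the cover at about (433,223), turned. The scene view shows the arm clear on the left. I'll zoom in on the box and the cover.

```bash
python3 - <<'E'
from h import *
im=cv2.imread('pics/top1.png')
a=cv2.resize(im[205:290,215:300],None,fx=6,fy=6,interpolation=cv2.INTER_CUBIC)[:480,:]
a=cv2.resize(im[205:290,217:297],(400,425),interpolation=cv2.INTER_CUBIC)
b=cv2.resize(im[180:265,395:475],(400,425),interpolation=cv2.INTER_CUBIC)
cv2.imwrite('pics/crop1.png',np.hstack([a,b]))
E
```

```text
(no output)
```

View pics/crop1.png

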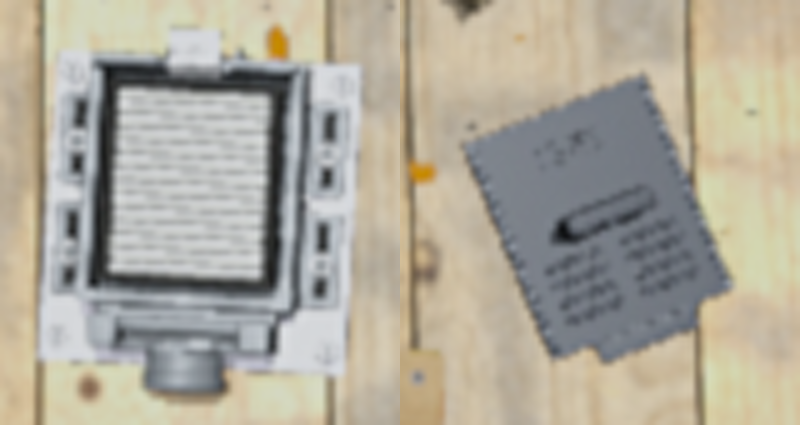

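The crop shows the cover with its lip toward the robot, lip centre near top-view pixel (445,249), and thumb ridges at the far end. The box's bridge is on the robot side and its catch on the far side. Next I'll compute both poses.

```bash
python3 - <<'E'
from h import *
d=np.load('pics/top1.npz')
L=lambda x,y:(x/5+217-.4,y/5+205-.4)
Q=lambda x,y:((x-400)/5+395-.4,y/5+180-.4)
P=np.array([onz(d,*L(*p),.004) for p in [(62,50),(360,65),(342,375),(40,360)]])
c=P.mean(0); ax=(P[0]+P[1]-P[2]-P[3])[:2]; print('plate',c,np.arctan2(ax[1],ax[0]),np.linalg.norm(ax)/2, np.linalg.norm(P[0]-P[1]))
C=np.array([onz(d,*Q(*p),.004) for p in [(462,145),(645,75),(733,287),(555,357)]])
c2=C.mean(0); ax=(C[0]+C[1]-C[2]-C[3])[:2]; print('cover',c2,np.arctan2(ax[1],ax[0]),np.linalg.norm(ax)/2,np.linalg.norm(C[0]-C[1]))
print('riptop', onz(d,*Q(650,195),.03),onz(d,*Q(560,225),.03))
o=get_obs(); print(R.from_quat(o['tool_rot']).as_matrix().round(3))
E
```

```text
plate [0.47396611 0.16207605 0.004     ] -0.06363319016529762 0.1681498151745683 0.1623060744432173
cover [ 0.53544095 -0.31983831  0.004     ] 0.3749582843914123 0.12484618090817676 0.10754997259435205
riptop [ 0.54336711 -0.34068909  0.03      ] [ 0.52776114 -0.29236471  0.03      ]
[[ 0.383  0.924 -0.001]
 [ 0.924 -0.383 -0.002]
 [-0.002 -0.    -1.   ]]
```

```bash
cat >> h.py <<'E'
def goal(yaw,pitch=0):
    # tool x along cover +x, z down; pitch>0 raises cover's rear (+x end)
    b=np.array([[1,0,0],[0,-1,0],[0,0,-1.]]).T
    return R.from_euler('z',yaw)*R.from_euler('y',-pitch)*R.from_matrix(b)
def go(p,rot,p0=None,r0=None):
    o=get_obs(); p0=o['eef_pos'] if p0 is None else np.array(p0); r0=R.from_quat(o['tool_rot']) if r0 is None else r0
    print('dp cm',(r0.inv().apply(np.array(p)-p0)*100).round(2),'ang',(r0.inv()*rot).as_rotvec().round(4), 't',round(o['time'],2))
E
python3 - <<'E'
from h import *
go([.40,.14,.226],goal(.6)); go([.535,-.320,.18],goal(.375))
E
```

```text
dp cm [-36.7   31.59   0.04] ang [4.000e-04 1.700e-03 5.781e-01] t 0.1
dp cm [-74.02  61.67   4.7 ] ang [6.000e-04 1.600e-03 8.031e-01] t 0.1
```

send_rows([
  {"dp": [-4.6,4,0],"angular": [0,0,0.07]},
  {"dp": [-9.2,8,0],"angular": [0,0,0.14]},
  {"dp": [-13.8,12,0],"angular": [0,0,0.21]},
  {"dp": [-18.4,16,0],"angular": [0,0,0.28]},
  {"dp": [-23,20,0],"angular": [0,0,0.35]},
  {"dp": [-27.6,24,0],"angular": [0,0,0.42]},
  {"dp": [-32.2,28,0],"angular": [0,0,0.5]},
  {"dp": [-36.7,31.6,0],"angular": [0,0,0.578]},
  {"dp": [-41.3,35.3,0.4],"angular": [0,0,0.6]},
  {"dp": [-46,39,0.9],"angular": [0,0,0.63]},
], hand=5, force=25)

```text
time: 1.35
eef_pos: [0.4333, 0.0245, 0.2178]
tool_rot: [0.963, 0.27, 0.0, 0.0]
wrist_force: [1.5, -0.4, 0.2]
finger_gap: 0.0498
```

```bash
python3 - <<'E'
from h import *
go([.535,-.320,.16],goal(.375))
E
```

```text
dp cm [-9.25 34.71  5.78] ang [ 0.0002 -0.0007  0.1725] t 1.35
```

send_rows([
  {"dp": [-1.5,5.5,1],"angular": [0,0,0.03]},
  {"dp": [-3,11,2],"angular": [0,0,0.06]},
  {"dp": [-4.5,16.5,3],"angular": [0,0,0.09]},
  {"dp": [-6,22,4],"angular": [0,0,0.12]},
  {"dp": [-7.5,27.5,5],"angular": [0,0,0.15]},
  {"dp": [-8.6,32,5.5],"angular": [0,0,0.17]},
  {"dp": [-9.2,34.7,5.8],"angular": [0,0,0.173]},
  {"dp": [-9.2,34.7,5.8],"angular": [0,0,0.173]},
  {"dp": [-9.2,34.7,5.8],"angular": [0,0,0.173]},
])

```text
time: 2.48
eef_pos: [0.5349, -0.3166, 0.1591]
tool_rot: [0.982, 0.187, -0.0, -0.001]
wrist_force: [-0.2, -0.0, 0.0]
finger_gap: 0.05
```

```bash
python3 - <<'E'
from h import *
d=save('wrist','w1'); o=get_obs(); print(o['eef_pos'],R.from_quat(o['tool_rot']).as_matrix()[:,0],d['fx'],d['cx'],d['cy'])
for p in ([.535,-.32,.03],[.535,-.32,.004]): print(proj(d,p,True))
E
```

```text
[ 0.53512393 -0.31618311  0.15938   ] [ 9.29976712e-01  3.67618410e-01 -1.40350861e-04] 371.64829954431775 331.51932916013027 237.4448974767157
(np.float64(330.2291809713953), np.float64(233.719997209202))
(np.float64(330.3674720203543), np.float64(225.79916783936474))
```

View pics/w1.png

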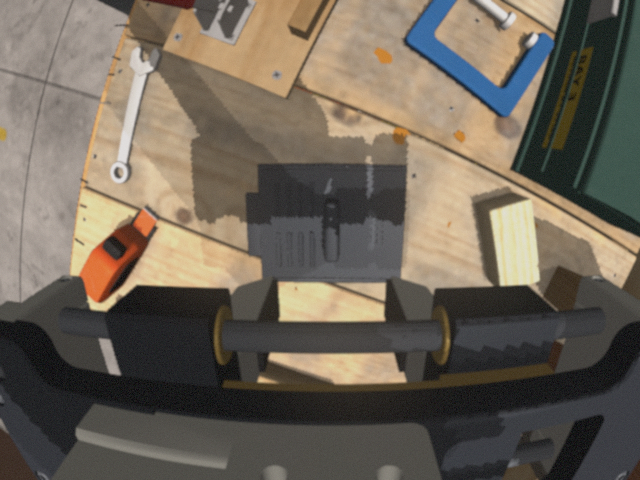

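The wrist view shows the cover under the gripper, squared to the jaws, with the rib top centred at about (331,230) against a predicted (330,234). That is within 2 mm, so I'll descend.

```bash
python3 - <<'E'
from h import *
d=np.load('pics/w1.npz'); p=onz(d,331,230,.03,True); print(p)
go([p[0],p[1],.007],goal(.375))
E
```

```text
[ 0.53444706 -0.31690899  0.03      ]
dp cm [-0.09  0.07 15.24] ang [-0.0015  0.0001  0.0014] t 2.52
```

send_rows([
  {"dp": [0,0,4],"angular": [0,0,0]},
  {"dp": [0,0,8],"angular": [0,0,0]},
  {"dp": [0,0,11],"angular": [0,0,0]},
  {"dp": [0,0,13.5],"angular": [0,0,0]},
  {"dp": [0,0,14.8],"angular": [0,0,0]},
  {"dp": [0,0,15.2],"angular": [0,0,0]},
  {"dp": [0,0,15.2],"angular": [0,0,0]},
])

```text
time: 3.4
eef_pos: [0.5358, -0.3178, 0.0084]
tool_rot: [0.982, 0.187, 0.0, 0.0]
wrist_force: [0.7, -0.3, 0.5]
finger_gap: 0.0496
```

send_rows([
  {"dp": [0,0,0]},
  {"dp": [0,0,0]},
  {"dp": [0,0,0]},
  {"dp": [0,0,0]},
  {"dp": [0,0,0]},
  {"dp": [0,0,0]},
], hand=0, force=25)

```text
invalid input at $.targets[0]: expected keys dp, angular
```

send_rows([
  {"dp": [0,0,0],"angular": [0,0,0]},
  {"dp": [0,0,0],"angular": [0,0,0]},
  {"dp": [0,0,0],"angular": [0,0,0]},
  {"dp": [0,0,0],"angular": [0,0,0]},
  {"dp": [0,0,0],"angular": [0,0,0]},
  {"dp": [0,0,0],"angular": [0,0,0]},
], hand=0, force=25)

```text
time: 4.15
eef_pos: [0.5353, -0.3179, 0.0077]
tool_rot: [0.982, 0.186, -0.0, -0.0]
wrist_force: [-0.5, 0.8, 1.7]
finger_gap: 0.0122
```

```bash
python3 - <<'E'
from h import *
d=np.load('pics/w1.npz'); T=d['world_to_cam']
o=np.array([.5351,-.3162,.1594]); r=goal(.375).as_matrix()
G=np.eye(4);G[:3,:3]=r;G[:3,3]=o
TC=T@G  # tool->cam
np.save('TC.npy',TC); print('cam in tool',np.linalg.inv(TC)[:3,3],'axis',np.linalg.inv(TC)[:3,2])
dd={k:d[k] for k in d}
def pj(p): dd['world_to_cam']=TC; return np.round(proj(dd,p,True))
print('held cover corners',[pj([x,y,.008]) for x in(-.064,.064) for y in(-.054,.054)])
for P in ([.42,.03,.2],[.45,.0,.2]):
    G2=np.eye(4);G2[:3,:3]=goal(-.064).as_matrix();G2[:3,3]=P
    dd['world_to_cam']=TC@np.linalg.inv(G2)
    rb=R.from_euler('z',-.064); b=np.array([.474,.162,0])
    print(P,[np.round(proj(dd,b+rb.apply([x,y,z]),True)) for x,y,z in [(-.065,.032,.067),(-.065,-.047,.067),(.065,0,.054),(.07,.05,.054),(-.058,.05,.054)]])
go([.50,-.25,.22],goal(.25)); go([.43,.03,.2],goal(-.064))
E
```

```text
cam in tool [-9.86794686e-05 -7.51351962e-02 -1.57430334e-01] axis [-0.00118497  0.27404508  0.96171612]
held cover corners [array([195., 184.]), array([219., 376.]), array([469., 184.]), array([445., 376.])]
[0.42, 0.03, 0.2] [array([307.,  21.]), array([307., 118.]), array([464.,  69.]), array([468.,  15.]), array([317.,   5.])]
[0.45, 0.0, 0.2] [array([267.,  -9.]), array([266.,  84.]), array([428.,  34.]), array([431., -19.]), array([279., -23.])]
dp cm [ -0.8   -7.61 -21.22] ang [-1.000e-04  0.000e+00  1.249e-01] t 4.15
dp cm [  2.94 -36.23 -19.22] ang [-1.000e-04  0.000e+00  4.389e-01] t 4.15
```

send_rows([
  {"dp": [0,0,-3],"angular": [0,0,0]},
  {"dp": [0,0,-7],"angular": [0,0,0]},
  {"dp": [0,0,-12],"angular": [0,0,0]},
  {"dp": [0,0,-17],"angular": [0,0,0]},
  {"dp": [0,-1.5,-20.5],"angular": [0,0,0.02]},
  {"dp": [0,-5,-21.2],"angular": [0,0,0.06]},
  {"dp": [0.3,-9.5,-21.2],"angular": [0,0,0.12]},
  {"dp": [0.7,-14,-21.2],"angular": [0,0,0.18]},
  {"dp": [1.1,-19,-21.2],"angular": [0,0,0.24]},
  {"dp": [1.6,-24,-21.2],"angular": [0,0,0.3]},
])

```text
time: 5.4
eef_pos: [0.4612, -0.0872, 0.2194]
tool_rot: [0.999, 0.036, -0.0, -0.0]
wrist_force: [1.5, 0.8, -1.2]
finger_gap: 0.0115
```

```bash
python3 - <<'E'
from h import *
go([.43,.05,.2],goal(-.064))
E
```

```text
dp cm [ -2.11 -13.91   1.94] ang [-1.000e-04  5.000e-04  1.369e-01] t 5.4
```

send_rows([
  {"dp": [-0.6,-4,0.5],"angular": [0,0,0.04]},
  {"dp": [-1.2,-8,1.1],"angular": [0,0,0.08]},
  {"dp": [-1.8,-12,1.7],"angular": [0,0,0.12]},
  {"dp": [-2.1,-13.9,1.9],"angular": [0,0,0.137]},
  {"dp": [-2.1,-13.9,1.9],"angular": [0,0,0.137]},
  {"dp": [-2.1,-13.9,1.9],"angular": [0,0,0.137]},
])

```text
time: 6.15
eef_pos: [0.431, 0.0474, 0.2007]
tool_rot: [1.0, -0.031, 0.0, 0.0]
wrist_force: [-0.2, -1.0, -2.5]
finger_gap: 0.0119
```

```bash
python3 - <<'E'
from h import *
d=save('wrist','w2'); o=get_obs(); print(o['eef_pos'],o['wrist_force'],R.from_quat(o['tool_rot']).as_matrix()[:,0],o['finger_gap'])
rb=R.from_euler('z',-.064); b=np.array([.474,.162,0])
print([np.round(proj(d,b+rb.apply(p),True)) for p in [(-.065,.032,.067),(-.065,-.047,.067),(.065,0,.069),(-.084,-.083,.004),(.084,-.083,.004)]])
E
```

```text
[0.43113559 0.04715035 0.20074116] [ 0.29295392 -0.30773495 -1.7847563 ] [ 9.97993173e-01 -6.33214415e-02  1.44899867e-04] 0.011609533272190222
[array([295.,  42.]), array([295., 141.]), array([459.,  87.]), array([282., 177.]), array([453., 179.])]
```

View pics/w2.png

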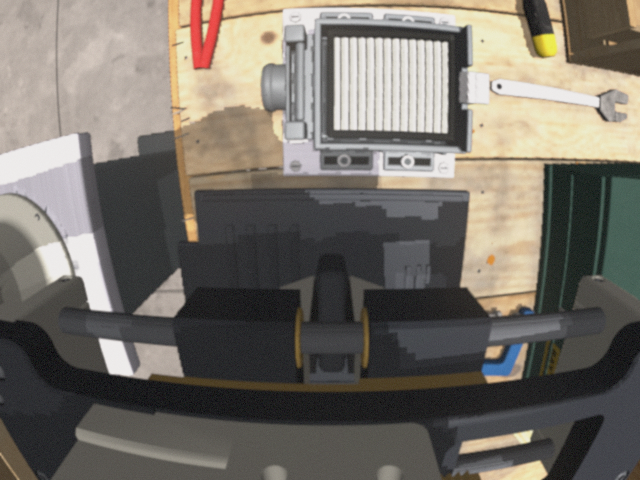

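The wrist view shows the cover held square in the jaws and the whole box at about u 262–490, v 10–178. The bridge is near u≈295 and the catch near u≈475. I'll zoom in on the box.

```bash
python3 - <<'E'
import cv2
im=cv2.imread('pics/w2.png'); cv2.imwrite('pics/crop2.png',cv2.resize(im[5:205,255:505],(750,600),interpolation=cv2.INTER_CUBIC))
E
```

```text
(no output)
```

View pics/crop2.png

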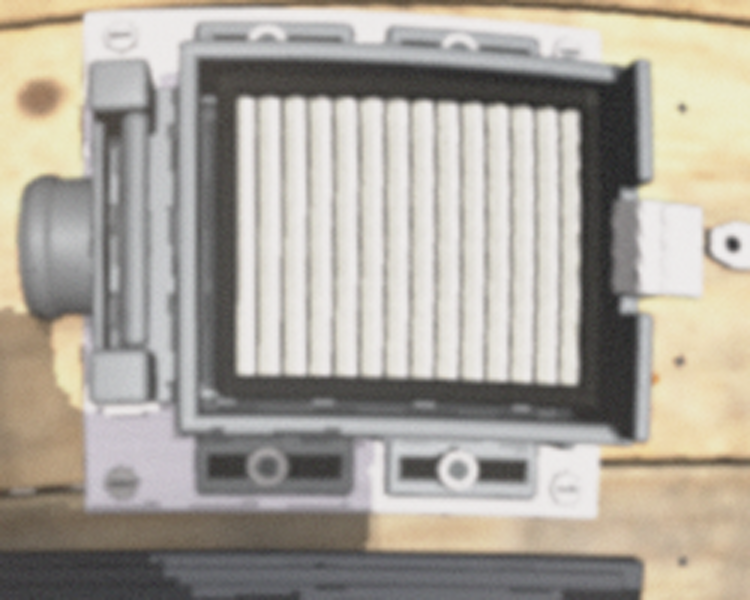

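```bash
python3 - <<'E'
from h import *
d=np.load('pics/w2.npz')
rb=R.from_euler('z',-.064); b=np.array([.474,.162,0])
f=lambda x,y,z: onz(d,x/3+255,y/3+5,z,True)
K=lambda n,x,y,z: print(n,(rb.inv().apply(f(x,y,z)-b)*1000).round(1))
for a in [('plate FL',85,15,.004),('plate RL',602,30,.004),('plate FR',87,512,.004),('plate RR',599,516,.004),
 ('postR in',150,351,.067),('postL in',151,110,.067),('postR out',150,404,.067),('postL out',152,62,.067),
 ('bar rear',147,230,.067),('ledgeL',181,45,.054),('ledgeR',181,432,.054),('rimRL',640,62,.069),('rimRR',648,440,.069),('catch nose front',615,250,.069),('tab rear',703,250,.0695)]: K(*a)
p=f(150,351,.067),f(151,110,.067); m=(p[0]+p[1])/2; v=p[1]-p[0]; print('posts mid',m,'yaw',np.arctan2(-v[0],v[1]))
P=[f(85,15,.004),f(602,30,.004),f(87,512,.004),f(599,516,.004)]
print('plate c',sum(P)/4,'yaws',[np.arctan2(*(q[1::-1])) for q in (P[1]-P[0],P[3]-P[2])],[np.arctan2(-q[0],q[1]) for q in (P[0]-P[2],P[1]-P[3])])
e=get_obs()['eef_pos']
# held cover lip tip and edge: tool coords of rear-left/front-left corners at plate top
for n,u,v in [('FL',196,191),('RL',469,191),('lipFL',181,241)]:
    q=onz(d,u,v,e[2]-.003,True); print(n,(rb.inv().apply(q-e)*1000).round(1))
E
```

```text
plate FL [-82.4  81.9   4. ]
plate RL [85.2 83.9  4. ]
plate FR [-82.  -81.7   4. ]
plate RR [ 85.6 -80.9   4. ]
postR in [-56.8 -32.4  67. ]
postL in [-56.6  32.2  67. ]
postR out [-56.9 -46.3  67. ]
postL out [-56.4  45.7  67. ]
bar rear [-57.5  -0.5  67. ]
ledgeL [-49.5  54.5  54. ]
ledgeR [-49.5 -54.2  54. ]
rimRL [73.7 52.9 69. ]
rimRR [ 76.5 -52.3  69. ]
catch nose front [65.6 -1.4 69. ]
tab rear [91.3  1.2 69.5]
posts mid [0.4174101  0.16551366 0.067     ] yaw -0.06715131486175907
plate c [0.47563435 0.16270026 0.004     ] yaws [np.float64(-0.05216388563470721), np.float64(-0.059190853899390675)] [np.float64(-0.061607679807846254), np.float64(-0.06194763401643214)]
FL [-62.4  51.8  -3. ]
RL [62.1 51.9 -3. ]
lipFL [-72.4  27.9  -3. ]
```

```bash
python3 - <<'E'
from h import *
d=np.load('pics/w1.npz'); e=np.array([.5351,-.3162,.1594]); rb=R.from_euler('z',.375)
for n,u,v in [('FL',258,164),('RL',406,164),('FR',265,279),('RR',403,279)]:
    q=onz(d,u,v,.004,True); print(n,(rb.inv().apply(q-e)*1000).round(1))
im=cv2.imread('pics/w2.png'); cv2.imwrite('pics/crop3.png',cv2.resize(im[170:400,160:490],(792,552),interpolation=cv2.INTER_CUBIC))
E
```

```text
FL [ -63.    50.9 -155.4]
RL [  62.8   50.9 -155.4]
FR [ -61.6  -53.7 -155.4]
RR [  65.2  -53.7 -155.4]
```

View pics/crop3.png

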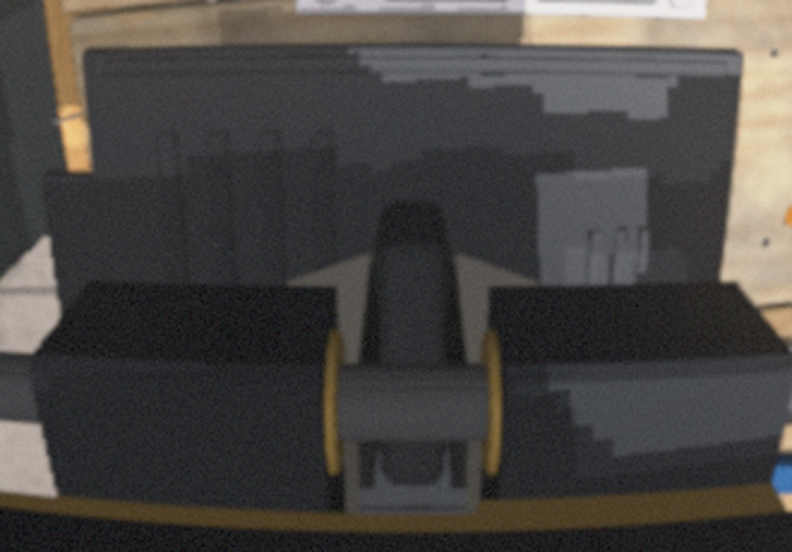

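Cover in hand: square, with x centred and y within about 1–2 mm. The box is shifted roughly 7 mm rearward. Next I'll compute the tilted hook poses.

```bash
cat >> h.py <<'E'
YAW=-.062; B=np.array([.474,.162,0]); X0=-.0568; YO=.0012
def hook(s,th,eps,X0=X0,YO=YO):
    rb=R.from_euler('z',YAW); ex=np.array([np.cos(th),0,np.sin(th)]); ez=np.array([-np.sin(th),0,np.cos(th)])
    p=np.array([X0+.007,YO,.054])-s*1e-3*ex+(eps*1e-3+.0077)*ez
    return B+rb.apply(p),goal(YAW,th)
E
python3 - <<'E'
from h import *
p,r=hook(-78,.25,2); p2=p+[0,0,.06]; print(p,hook(-58.2,.25,2)[0])
go(p2,r); go(p,r,p2,r); o=get_obs();print(o['wrist_force'],o['qpos'])
E
```

```text
[0.49740479 0.16174935 0.08269596] [0.47825718 0.16293803 0.07779736]
dp cm [  5.89 -11.86   5.8 ] ang [ 0.0006  0.2499 -0.0013] t 6.2
dp cm [-1.48 -0.    5.81] ang [0. 0. 0.] t 6.2
[ 0.29295392 -0.30773495 -1.7847563 ] [-0.24770648  0.11306404  0.08173065  2.10744543 -0.01101615  0.92144007
 -0.2231983 ]
```

send_rows([
  {"dp": [1,-2,0.5],"angular": [0,0.04,0]},
  {"dp": [2,-4,1.5],"angular": [0,0.08,0]},
  {"dp": [3,-6,2.7],"angular": [0,0.12,0]},
  {"dp": [4,-8,3.9],"angular": [0,0.17,0]},
  {"dp": [5,-10,5],"angular": [0,0.21,0]},
  {"dp": [5.7,-11.4,5.6],"angular": [0,0.24,0]},
  {"dp": [5.9,-11.9,5.8],"angular": [0,0.25,0]},
  {"dp": [5.9,-11.9,5.8],"angular": [0,0.25,0]},
  {"dp": [5.9,-11.9,5.8],"angular": [0,0.25,0]},
])

```text
time: 7.32
eef_pos: [0.4974, 0.1625, 0.143]
tool_rot: [0.992, -0.031, 0.125, 0.004]
wrist_force: [-0.3, 0.4, -2.1]
finger_gap: 0.0122
```

```bash
python3 - <<'E'
from h import *
p,r=hook(-78,.25,2); go(p,r); o=get_obs();print(o['eef_pos'],o['wrist_force'],o['finger_gap'])
for n in ['wrist','scene']: save(n,n+'3')
E
```

```text
dp cm [-1.49  0.07  5.84] ang [ 0.0006  0.     -0.0014] t 7.33
[0.4974303  0.16245645 0.14300747] [-0.30315157  0.44884025 -2.12804608] 0.012245965286821177
```

View pics/wrist3.png

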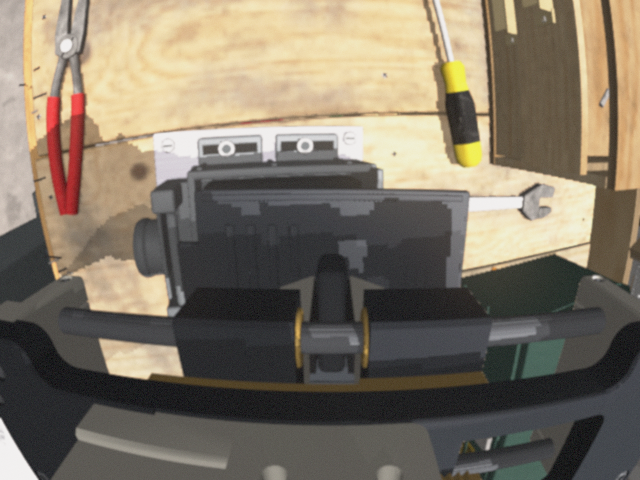

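The wrist view shows the cover still square in hand (edge at v≈191), with the bridge post at about (165,195) ahead of the lip. I'll lower it.

send_rows([
  {"dp": [-0.4,0,1.5],"angular": [0,0,0]},
  {"dp": [-0.8,0,3],"angular": [0,0,0]},
  {"dp": [-1.1,0,4.3],"angular": [0,0,0]},
  {"dp": [-1.35,0,5.2],"angular": [0,0,0]},
  {"dp": [-1.45,0,5.7],"angular": [0,0,0]},
  {"dp": [-1.5,0,5.8],"angular": [0,0,0]},
  {"dp": [-1.5,0,5.8],"angular": [0,0,0]},
])

```text
time: 8.3
eef_pos: [0.4971, 0.1636, 0.083]
tool_rot: [0.992, -0.031, 0.125, 0.004]
wrist_force: [0.7, 0.1, -1.3]
finger_gap: 0.0116
```

```bash
python3 - <<'E'
from h import *
o=get_obs();print(o['eef_pos'],o['wrist_force'],o['ft_torque']); p,r=hook(-78,.25,2); go(p,r); go(*hook(-65,.25,2))
d=save('wrist','wrist4')
im=cv2.imread('pics/wrist4.png'); cv2.imwrite('pics/crop4.png',cv2.resize(im[130:340,120:400],(800,600),interpolation=cv2.INTER_CUBIC))
E
```

```text
[0.4971331  0.16364539 0.08301265] [ 0.74496196  0.07088118 -1.33735455] [-0.07585035  0.4503105   0.00270099]
dp cm [0.03 0.19 0.04] ang [-0.0003 -0.0003  0.0001] t 8.3
dp cm [-1.27  0.19  0.04] ang [-0.0003 -0.0003  0.0001] t 8.3
```

View pics/crop4.png

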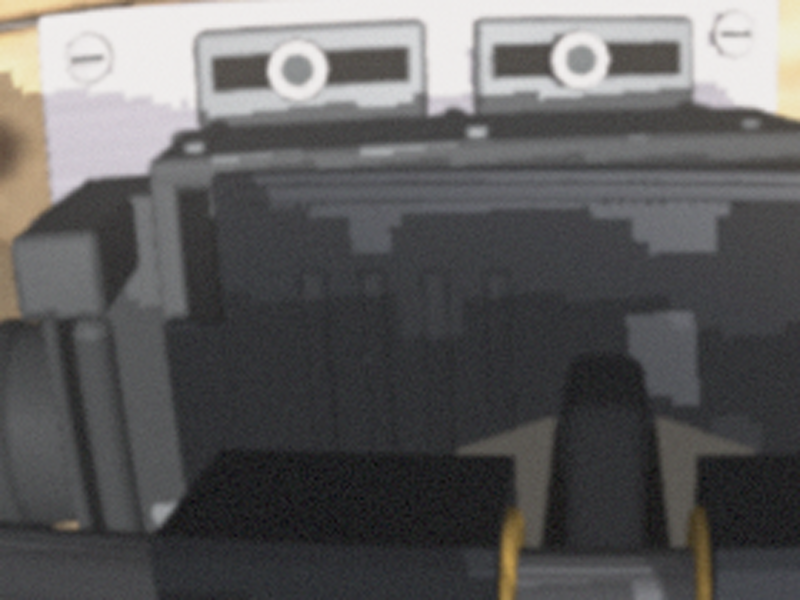

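The crop shows the lip's left front corner at about crop (168,320) and the left post's inner edge at about (100,318), with the lip behind the bar. I'll check the lateral centring.

```bash
python3 - <<'E'
from h import *
d=np.load('pics/wrist4.npz'); rb=R.from_euler('z',YAW)
for n,x,y,z in [('lip',168,320,.060),('post in',100,318,.067),('post out rear?',135,192,.067),('rim L front in',190,185,.054),('cover left edge',225,172,.062),('ledge front',160,160,.054)]:
    print(n,(rb.inv().apply(onz(d,120+x*.35,130+y*.35,z,True)-B)*1000).round(1))
E
```

```text
lip [-48.   29.8  60. ]
post in [-58.3  33.   67. ]
post out rear? [-50.   53.2  67. ]
rim L front in [-42.8  51.7  54. ]
cover left edge [-35.6  54.6  62. ]
ledge front [-47.7  56.4  54. ]
```

send_rows([
  {"dp": [-0.3,0,0],"angular": [0,0,0]},
  {"dp": [-0.6,0,0],"angular": [0,0,0]},
  {"dp": [-0.9,0,0],"angular": [0,0,0]},
  {"dp": [-1.2,0,0],"angular": [0,0,0]},
  {"dp": [-1.3,0,0],"angular": [0,0,0]},
  {"dp": [-1.3,0,0],"angular": [0,0,0]},
])

```text
time: 9.1
eef_pos: [0.4844, 0.1643, 0.0796]
tool_rot: [0.992, -0.031, 0.125, 0.004]
wrist_force: [0.3, 0.4, -2.3]
finger_gap: 0.012
```

send_rows([
  {"dp": [-0.2,0,0],"angular": [0,0,0]},
  {"dp": [-0.4,0,0],"angular": [0,0,0]},
  {"dp": [-0.5,0,0],"angular": [0,0,0]},
  {"dp": [-0.5,0,0],"angular": [0,0,0]},
])

```text
time: 9.6
eef_pos: [0.4794, 0.1646, 0.0783]
tool_rot: [0.992, -0.031, 0.125, 0.004]
wrist_force: [-1.0, -1.0, -2.2]
finger_gap: 0.012
```

send_rows([
  {"dp": [-0.1,0,0],"angular": [0,0,0]},
  {"dp": [-0.15,0,0],"angular": [0,0,0]},
  {"dp": [-0.15,0,0],"angular": [0,0,0]},
])

```text
time: 9.98
eef_pos: [0.4783, 0.1647, 0.0781]
tool_rot: [0.992, -0.031, 0.125, 0.004]
wrist_force: [0.6, -0.0, -1.4]
finger_gap: 0.012
```

send_rows([
  {"dp": [-0.1,0,0],"angular": [0,0,0]},
  {"dp": [-0.1,0,0],"angular": [0,0,0]},
  {"dp": [-0.1,0,0],"angular": [0,0,0]},
])

```text
time: 10.35
eef_pos: [0.4781, 0.1648, 0.0782]
tool_rot: [0.992, -0.031, 0.125, 0.004]
wrist_force: [4.4, -0.5, -1.0]
finger_gap: 0.0118
```

send_rows([
  {"dp": [-0.1,0,0],"angular": [0,0,0]},
  {"dp": [-0.1,0,0],"angular": [0,0,0]},
  {"dp": [-0.1,0,0],"angular": [0,0,0]},
])

```text
time: 10.72
eef_pos: [0.478, 0.1649, 0.0783]
tool_rot: [0.992, -0.031, 0.126, 0.003]
wrist_force: [6.7, -1.4, -1.3]
finger_gap: 0.0111
```

The lip is home: contact force is 6.7 N along x, right at the predicted position (x≈0.478). Next I'll swing the cover down about the posts and ledge.

```bash
python3 - <<'E'
from h import *
o=get_obs(); r0=goal(YAW,.25); p=o['eef_pos']; print(o['wrist_force'])
rb=R.from_euler('z',YAW)
YO=rb.inv().apply(p-B)[1]; print('YO',YO)
pc=p+r0.apply([-.0010,0,0])
h=lambda th,e: hook(-64+(7-(4+e)*np.sin(th))/np.cos(th)+.4,th,e,YO=YO)
print('eps est: z diff',(p-h(.25,2)[0])*1000)
for th,e in [(.25,2),(.22,1.5),(.19,1),(.16,.6),(.14,.4),(.12,.3),(.10,.3),(.08,.2),(.06,.2)]:
    q,r=h(th,e); print(th,(r0.inv().apply(q-pc)*100).round(2),(r0.inv()*r).as_rotvec().round(3))
E
```

```text
[ 6.74418708 -1.44230391 -1.25547945]
YO 0.003104629146370969
eps est: z diff [-0.105613    0.00655641  0.61675691]
0.25 [0.09 0.   0.06] [0. 0. 0.]
0.22 [0.09 0.   0.29] [ 0.   -0.03  0.  ]
0.19 [ 0.09 -0.    0.51] [ 0.   -0.06  0.  ]
0.16 [0.08 0.   0.72] [ 0.   -0.09  0.  ]
0.14 [ 0.07 -0.    0.85] [-0.   -0.11  0.  ]
0.12 [ 0.07 -0.    0.98] [ 0.   -0.13  0.  ]
0.1 [ 0.06 -0.    1.09] [ 0.   -0.15  0.  ]
0.08 [ 0.05 -0.    1.22] [ 0.   -0.17  0.  ]
0.06 [0.04 0.   1.33] [ 0.   -0.19  0.  ]
```

send_rows([
  {"dp": [0.07,0,0.06],"angular": [0,0,0]},
  {"dp": [0.07,0,0.28],"angular": [0,-0.03,0]},
  {"dp": [0.07,0,0.5],"angular": [0,-0.06,0]},
  {"dp": [0.06,0,0.7],"angular": [0,-0.09,0]},
  {"dp": [0.05,0,0.84],"angular": [0,-0.11,0]},
  {"dp": [0.05,0,0.96],"angular": [0,-0.13,0]},
  {"dp": [0.05,0,0.96],"angular": [0,-0.13,0]},
  {"dp": [0.05,0,0.96],"angular": [0,-0.13,0]},
])

```text
time: 11.72
eef_pos: [0.4802, 0.1651, 0.0688]
tool_rot: [0.998, -0.031, 0.061, 0.001]
wrist_force: [6.2, -0.9, -0.1]
finger_gap: 0.0117
```

send_rows([
  {"dp": [0,0,0.12],"angular": [0,-0.02,0]},
  {"dp": [0,0,0.24],"angular": [0,-0.04,0]},
  {"dp": [0,0,0.24],"angular": [0,-0.04,0]},
])

```text
time: 12.1
eef_pos: [0.4806, 0.1651, 0.0664]
tool_rot: [0.999, -0.031, 0.041, 0.001]
wrist_force: [5.4, -0.9, 1.9]
finger_gap: 0.0119
```

```bash
python3 - <<'E'
from h import *
o=get_obs(); print(o['eef_pos'],o['wrist_force'],o['ft_torque'], np.arcsin(R.from_quat(o['tool_rot']).as_matrix()[2,0]))
for n in ['wrist','scene']: save(n,n+'5')
im=cv2.imread('pics/wrist5.png'); im2=cv2.imread('pics/scene5.png')
cv2.imwrite('pics/crop5.png',np.hstack([cv2.resize(im[120:330,120:500],(470,400)),cv2.resize(im2[235:315,235:301],(330,400),interpolation=cv2.INTER_CUBIC)]))
E
```

```text
[0.48057839 0.1650514  0.06640552] [ 5.35959251 -0.87724811  1.91963451] [-0.1229476  -1.25118363  0.08589498] 0.08242795570991894
```

View pics/crop5.png

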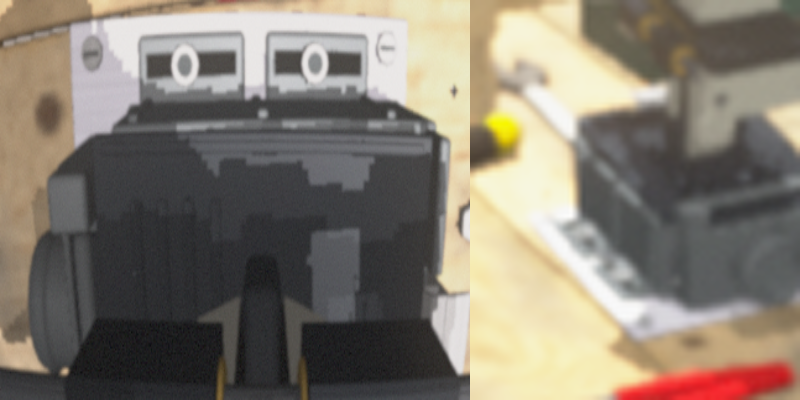

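The crop shows the shoulders against the posts, the lip under the bar, and the rear edge in front of the fences and beside the catch. I'll continue down gently.

send_rows([
  {"dp": [0,0,0.12],"angular": [0,-0.02,0]},
  {"dp": [0,0,0.18],"angular": [0,-0.03,0]},
  {"dp": [0,0,0.18],"angular": [0,-0.03,0]},
])

```text
time: 12.58
eef_pos: [0.4807, 0.1651, 0.0652]
tool_rot: [0.999, -0.031, 0.027, 0.0]
wrist_force: [3.2, -1.0, 7.1]
finger_gap: 0.0117
```

```bash
python3 - <<'E'
from h import *
o=get_obs(); print(o['eef_pos'],o['wrist_force'],o['ft_torque'], np.arcsin(R.from_quat(o['tool_rot']).as_matrix()[2,0]))
E
```

```text
[0.48073213 0.16512475 0.0652152 ] [ 3.16782231 -0.96039804  7.14338362] [-0.24176897 -1.10195202  0.0148714 ] 0.05312657394302359
```

send_rows([
  {"dp": [0,0,-0.05],"angular": [0,0,0]},
  {"dp": [0,0,-0.05],"angular": [0,0,0]},
  {"dp": [0,0,-0.05],"angular": [0,0,0]},
  {"dp": [0,0,-0.05],"angular": [0,0,0]},
  {"dp": [0,0,-1.5],"angular": [0,0,0]},
  {"dp": [0,0,-3],"angular": [0,0,0]},
  {"dp": [0,0,-4],"angular": [0,0,0]},
  {"dp": [0,0,-4],"angular": [0,0,0]},
], hand=4)

```text
time: 13.58
eef_pos: [0.4784, 0.1651, 0.1055]
tool_rot: [0.999, -0.031, 0.026, 0.0]
wrist_force: [-0.0, 0.1, -0.6]
finger_gap: 0.0403
```

```bash
python3 - <<'E'
from h import *
o=get_obs(); print(o['eef_pos'],o['wrist_force'])
rb=R.from_euler('z',YAW); xc=X0+.064  # cover mid x in B frame
p=B+rb.apply([xc+.041,.0025,0]); p[2]=.085
go(p,goal(YAW,.0))
d=save('wrist','wrist6'); im=cv2.imread('pics/wrist6.png'); cv2.imwrite('pics/crop6.png',cv2.resize(im[90:330,120:520],(800,480)))
for t in (.0,.058,.064): print(t,proj(d,B+rb.apply([xc+.064,.054,t]),True))
E
```

```text
[0.47842624 0.16506036 0.10554666] [-0.04356532  0.089107   -0.58318677]
dp cm [4.28 0.09 2.28] ang [-0.0012 -0.0525 -0.0001] t 13.57
0.0 (np.float64(416.53271795983045), np.float64(169.58411725890994))
0.058 (np.float64(443.32382380800425), np.float64(179.69401596246473))
0.064 (np.float64(446.86489602483846), np.float64(181.05975178649703))
```

View pics/crop6.png

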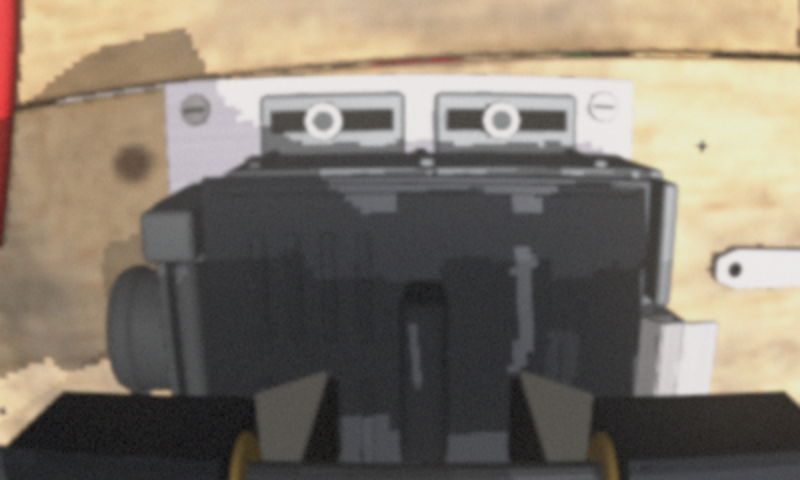

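The cover stays hooked with its rear edge resting against the catch. I'll close the fingers and press near the thumb ridges, slightly forward of them so the fingers stay clear of the catch.

send_rows([
  {"dp": [1,0,-0.5],"angular": [0,-0.01,0]},
  {"dp": [2.5,0,-0.5],"angular": [0,-0.03,0]},
  {"dp": [3.8,0.1,-0.5],"angular": [0,-0.052,0]},
  {"dp": [3.9,0.1,0.5],"angular": [0,-0.052,0]},
  {"dp": [3.9,0.1,1.5],"angular": [0,-0.052,0]},
  {"dp": [3.9,0.1,2.3],"angular": [0,-0.052,0]},
  {"dp": [3.9,0.1,2.9],"angular": [0,-0.052,0]},
  {"dp": [3.9,0.1,3.3],"angular": [0,-0.052,0]},
  {"dp": [3.9,0.1,3.3],"angular": [0,-0.052,0]},
], hand=0)

```text
time: 14.75
eef_pos: [0.5177, 0.1612, 0.0728]
tool_rot: [1.0, -0.031, -0.001, 0.0]
wrist_force: [-0.5, 1.3, 0.4]
finger_gap: 0.0004
```

send_rows([
  {"dp": [0,0,0.3],"angular": [0,0,0]},
  {"dp": [0,0,0.6],"angular": [0,0,0]},
  {"dp": [0,0,0.8],"angular": [0,0,0]},
  {"dp": [0,0,0.8],"angular": [0,0,0]},
])

```text
time: 15.25
eef_pos: [0.5178, 0.1612, 0.0649]
tool_rot: [1.0, -0.031, -0.001, 0.0]
wrist_force: [-0.6, 0.4, -0.0]
finger_gap: 0.0004
```

send_rows([
  {"dp": [0,0,0.15],"angular": [0,0,0]},
  {"dp": [0,0,0.2],"angular": [0,0,0]},
  {"dp": [0,0,0.2],"angular": [0,0,0]},
])

```text
time: 15.62
eef_pos: [0.5179, 0.1612, 0.063]
tool_rot: [1.0, -0.031, -0.001, -0.0]
wrist_force: [0.3, -0.5, -0.9]
finger_gap: 0.0004
```

send_rows([
  {"dp": [0,0,0.1],"angular": [0,0,0]},
  {"dp": [0,0,0.2],"angular": [0,0,0]},
  {"dp": [0,0,0.2],"angular": [0,0,0]},
])

```text
time: 16.0
eef_pos: [0.5178, 0.1612, 0.0609]
tool_rot: [1.0, -0.031, -0.001, -0.0]
wrist_force: [-0.2, 0.4, -0.6]
finger_gap: 0.0007
```

send_rows([
  {"dp": [0,0,0.1],"angular": [0,0,0]},
  {"dp": [0,0,0.1],"angular": [0,0,0]},
])

```text
time: 16.25
eef_pos: [0.5178, 0.1612, 0.0601]
tool_rot: [1.0, -0.031, -0.001, -0.0]
wrist_force: [-0.7, -0.0, 1.7]
finger_gap: 0.0003
```

send_rows([
  {"dp": [0,0,0.1],"angular": [0,0,0]},
  {"dp": [0,0,0.1],"angular": [0,0,0]},
])

```text
time: 16.5
eef_pos: [0.518, 0.1612, 0.059]
tool_rot: [1.0, -0.031, -0.001, -0.0]
wrist_force: [-0.7, -0.8, 2.3]
finger_gap: 0.0003
```

send_rows([
  {"dp": [0,0,0.1],"angular": [0,0,0]},
  {"dp": [0,0,0.1],"angular": [0,0,0]},
])

```text
time: 16.75
eef_pos: [0.518, 0.1612, 0.0583]
tool_rot: [1.0, -0.031, -0.001, -0.0]
wrist_force: [-2.4, -0.5, 4.9]
finger_gap: 0.0004
```

send_rows([
  {"dp": [0,0,0.1],"angular": [0,0,0]},
  {"dp": [0,0,0.1],"angular": [0,0,0]},
])

```text
time: 17.0
eef_pos: [0.518, 0.1612, 0.0582]
tool_rot: [1.0, -0.031, -0.001, -0.0]
wrist_force: [-3.9, -1.3, 12.9]
finger_gap: 0.0003
```

send_rows([
  {"dp": [0,0,0.1],"angular": [0,0,0]},
  {"dp": [0,0,0.1],"angular": [0,0,0]},
])

```text
time: 17.25
eef_pos: [0.5181, 0.1612, 0.0582]
tool_rot: [1.0, -0.031, -0.001, -0.0]
wrist_force: [-7.2, -2.0, 22.1]
finger_gap: 0.0003
```

```bash
python3 - <<'E'
from h import *
o=get_obs(); print(o['eef_pos'],o['wrist_force'])
save('wrist','wrist7')
E
```

```text
[0.51807554 0.16119491 0.05815451] [-7.20745399 -1.98474419 22.13854131]
```

send_rows([
  {"dp": [0,0,-0.3],"angular": [0,0,0]},
  {"dp": [0,0,-0.8],"angular": [0,0,0]},
  {"dp": [0,0,-0.8],"angular": [0,0,0]},
  {"dp": [0,0,-0.5],"angular": [0,0,0]},
  {"dp": [0,0,-0.38],"angular": [0,0,0]},
  {"dp": [0,0,-0.38],"angular": [0,0,0]},
  {"dp": [0,0,-0.38],"angular": [0,0,0]},
])

```text
time: 18.18
eef_pos: [0.5178, 0.1612, 0.0597]
tool_rot: [1.0, -0.031, -0.001, -0.0]
wrist_force: [-0.4, -0.4, -0.1]
finger_gap: 0.0005
```

send_rows([
  {"dp": [0,0,0.05],"angular": [0,0,0]},
  {"dp": [0,0,0.1],"angular": [0,0,0]},
  {"dp": [0,0,0.1],"angular": [0,0,0]},
])

```text
time: 18.55
eef_pos: [0.518, 0.1612, 0.059]
tool_rot: [1.0, -0.031, -0.001, -0.0]
wrist_force: [-0.3, -0.6, 2.2]
finger_gap: 0.0005
```

send_rows([
  {"dp": [0,0,-2],"angular": [0,0,0]},
  {"dp": [0,0.5,-5],"angular": [0,0,0]},
  {"dp": [0,2,-8],"angular": [0,0,0]},
  {"dp": [0.3,4.5,-9],"angular": [0,0,0]},
  {"dp": [0.6,6.5,-9],"angular": [0,0,0]},
  {"dp": [0.8,7.5,-9],"angular": [0,0,0]},
  {"dp": [0.8,7.5,-9],"angular": [0,0,0]},
  {"dp": [0.8,7.5,-9],"angular": [0,0,0]},
])

```text
time: 19.55
eef_pos: [0.5212, 0.0869, 0.1486]
tool_rot: [1.0, -0.03, -0.001, -0.0]
wrist_force: [-0.8, -1.1, 0.0]
finger_gap: 0.0004
```

```bash
python3 - <<'E'
from h import *
for n in ['wrist','scene']: d=save(n,n+'8'); 
d=np.load('pics/wrist8.npz'); rb=R.from_euler('z',YAW)
for n,p in [('nose under edge',(.060+.0082,0,.0592)),('rear edge cover',(X0+.128,0,.058)),('rearL',(X0+.128,.054,.058)),('rearR',(X0+.128,-.054,.058)),('frontL',(X0,.054,.058)),('tab',(.092,0,.0695))]: print(n,np.round(proj(d,B+rb.apply(p),True)))
im=cv2.imread('pics/wrist8.png'); s=cv2.imread('pics/scene8.png')
u,v=map(int,proj(d,B+rb.apply((.02,.01,.058)),True)); y0=max(0,v-90);x0=max(0,min(u-100,440)); print('crop origin',x0,y0)
a=cv2.resize(im[y0:y0+220,x0:x0+200],(540,594),interpolation=cv2.INTER_CUBIC); b=cv2.resize(s[240:310,240:315],(260,243),interpolation=cv2.INTER_CUBIC)
c=np.zeros((594,800,3),np.uint8); c[:,:540]=a; c[:243,540:]=b; cv2.imwrite('pics/fin.png',c)
E
```

```text
nose under edge [358. 139.]
rear edge cover [362. 139.]
rearL [363.  60.]
rearR [361. 218.]
frontL [177.  69.]
tab [396. 140.]
crop origin 184 34
```

View pics/fin.png

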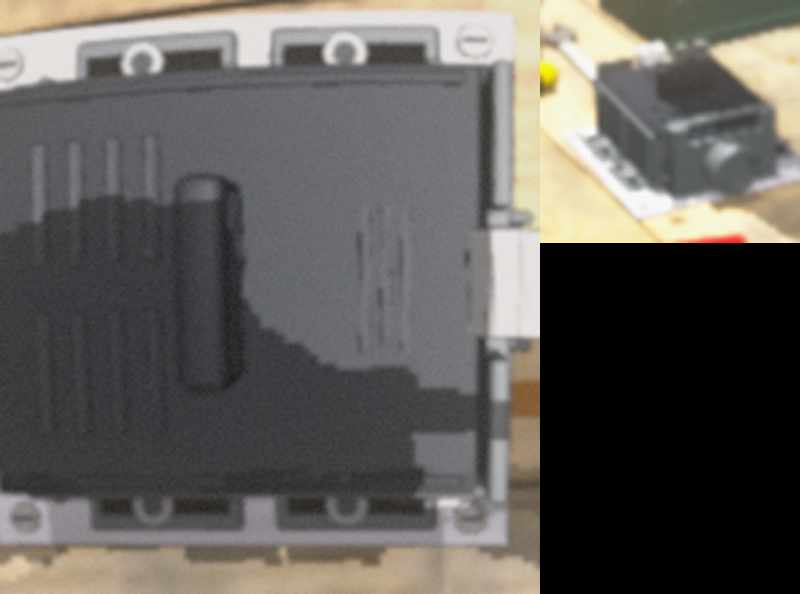

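The final view shows the catch nose (crop x≈470) lying over the cover's rear edge (≈480). The overlap is about 2.5–3 mm, as expected when closed, and the shoulders look home. By touch, the cover lies within 1 mm of flat. I'll hand in now.

```bash
python3 -c "
from station import *
o=get_obs();print(o['time'],o['wrist_force']);print(close_job())"
```

```text
19.65 [0.49250936 0.76283185 0.19248712]
the job is handed in; nothing more can be done
None
```

The cover is refitted and appears latched, and I handed the job in at 19.65 s. I hooked the lip under the bridge at a 14° tilt and pushed it home; the posts were felt at 6–7 N. I then swung the cover down, let go of the rib, and pressed the rear with closed fingers at up to 22 N. I pressed about 4 mm forward of the thumb ridges to keep the fingers clear of the catch.

**Checks that agreed:**
- The fingertips stopped firmly at 58.2 mm, against 58 mm for the top of a flat cover.
- After I let go, touching it again met the cover at about 59 mm, which is the small play expected under the catch.
- The last picture shows the catch nose overlapping the rear edge by about 2.5–3 mm, and the robot was clear of everything.

**Less certain:** I saw no distinct snap in the force readings, which I only sampled between steps. The cover was already nearly flat when the final press began, so the catch may have closed during the swing. That it is latched rests on the picture and the measured heights. The wrist camera also read held-cover sizes 2–3 % small, so I relied on contact to find the posts.

I touched none of the other things on the bench.

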